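# Load the template plate onto the router jig's dowel

## Task

Pick up the aluminium template plate by its wooden grip block and put it on the plywood jig with its hole end towards the dowel slot, then gently nudge it along the fence until the hole drops over the steel dowel. It must end flat on the bed, down over the dowel, with its long edge along the fence, and be let go. Never press, push or drop the plate hard on the jig or dowel (keep under 40 N), and leave the other things on the bench where they are.

Things in the scene. Friction and masses are not known exactly. Their poses are not given: they have to be found in the camera images.
- jig: plywood jig fixed to the bench: bed 260 (x) x 140 (y) mm, bed top 18 mm above the origin, which is the centre of its underside. A wooden fence 22 mm thick stands 18 mm above the bed along the whole +y side; its inner face is the plane y = +34.2 mm. A short steel dowel stands up from a dark slot in the bed.
- slot_mid (a point): middle of the dowel slot at bed-top height (jig x = +60, y = -12, z = 18 mm), axes as the jig's. The fixed dowel, 12 mm diameter, 8 mm high, tapered nose with 4 mm flat tip, stands exactly on the slot's line (along x, 46.2 mm from the fence face), anywhere within 12 mm of this point either way; where exactly changes from run to run and is not measured.
- template: aluminium template plate 190 (x) x 90 (y) x 8 mm, 0.25 to 0.45 kg, lying flat on the bench; origin at the centre of its underside, z up. On it stands a wooden grip block 30 (x) x 46 (y) x 45 mm high, centred at x = -20 mm, y = 0, its top 53 mm above the origin. One round through hole, 15 mm diameter, at x = +50, y = 0, centred between the long edges.
- hole (a point): centre of the template's hole at the plate's underside (template frame x = +50 mm, y = 0); axes as the template's. The plate runs on 45 mm beyond it in +x. Lying with this end on the dowel and the tail on the bed, the plate slides easily when nudged towards its tail (-x, about 1 to 3 N); pushed the other way it tends to bind.
- tail (a point): point on the template's underside near the end away from the hole (template frame x = -90 mm, y = 0).
- pine_block: glued pine block, 100 x 90 x 75 mm, loose; origin under its centre. Leave it alone.
- tape: roll of paper tape lying flat, 84 mm across, 24 mm high, loose; origin under its centre. Leave it alone.
- screwdriver: screwdriver lying on the bench. Leave it alone.
- hammer: hammer lying on the bench. Leave it alone.
- screw_tray: grey plastic screw tray 130 x 100 x 40 mm; origin under its centre. Leave it alone.
- blank: plain aluminium plate 160 x 90 x 8 mm, no hole and no grip block, lying flat; origin under its centre. Leave it alone.
- push_stick: flat plywood push stick about 250 mm long, 18 mm thick. Leave it alone.
Things that resemble listed ones, but are neither listed nor needed, are in the scene too. What is shaped like the template but green or purple is not meant.

How it is judged:
By the outcome, as a careful person would: the job done as asked, in the order asked, and still so for the second after the job is handed in, with the robot touching nothing.
It also fails if it takes over 51 s, if anything falls off the work surface, if the arm or the gripper's body presses on something with over 40 N, if the wrist force passes 120 N, or if a joint passes its speed limit or range.

## Robot

A 6-joint arm with a two-finger parallel gripper is mounted at the origin on the work surface. World frame = base frame: x ahead of the robot, y to its left, z up, the work surface at z = 0. Lengths are in m, angles in rad, forces in N, time in s.
With the tool pointing down it reaches from about 0.425 to 1.125 m from the base axis. Payload 14.9 kg.
Tool frame: the origin (TCP) lies at the very end of the fingers, on their centre line; the grasp point (between the pads) lies 19 mm behind it; z points along the fingers, y is the line along which they close (so a half turn about z gives the same grasp; the last joint's range is limited). The gripper opens to 91 mm and grips with 3 to 60 N. Pads are 32 mm wide; open, the fingers measure 118 mm over their backs; the gripper's body (76 mm by 178 mm) begins 60 mm behind the grasp point.
Start: joints at [-1.149, 0.379, 1.734, -0, 1.028, -0.033], TCP at [0.307, -0.629, 0.214] pointing down, gripper open.
Joint ranges: [-2.77, 2.77], [-0.74, 2.19], [0, 2.66], [-1.06, 4.2], [0.31, 2.87], [-3.08, 3.08]. Speed limits (rad/s): [1.89, 1.89, 2.39, 3.14, 3.14, 3.14].

## Interface

Orientations are given as a 3x3 rotation matrix whose columns are the frame's x, y, z axes.
In Python, from bench import env gives the robot as it stands.
- The arm moves only by the tool servo_tool, never from a script. Its argument "commands" is text: rows parted by semicolons, each of 7 numbers parted by spaces: the shift along the tool's x, y, z in mm, then the turn, a rotation vector about the tool's x, y, z in degrees, then the finger opening in mm, from 0 to 91.2. A call has 1 to 10 rows; each row is the pose to reach, as a shift and turn from the pose commanded when the call began, along the tool's axes at that moment; what a row does not reach only later rows make up. A row lasts 1/8 s, in which the tool goes at most 62.5 mm and 10.7 degrees, less where a joint would pass 70% of its speed; a pose out of reach is approached as far as the arm can. A call with a gripper value outside its range is refused whole. The fingers move at their own pace and stop on an object; "squeeze" is the grip in N (left out, the last holds). Time passes only in rows, so rows that repeat a pose let the fingers close. It gives the time, the measured TCP pose, the force, the opening and the grip force at its end, in the units of the state.
- env.sense(): the state, without advancing time (a new reading comes with each control period).
- env.grab_frame(name): name is "scene" or "side" or "wrist"; returns (picture, depth): 400x640x3 uint8, red, green, blue; 400x640 float32, m along the optical axis (not along the pixel's ray), 0 where there is no reading.
- env.calibration(name): a dict with "vertical_fov" (degrees; the focal length in pixels is half the picture's height over the tangent of half this angle, whatever the lens; pixels are square), "cx", "cy" (the principal point, pixels), "k1" (the pictures are not rectified: a ray, as slopes to the right and down, at radius r is drawn at 1 + k1 r^2 times it, then the intrinsics apply), "R" (3x3) and "t" (3): a world point X has camera coordinates R X + t. Camera axes: x right, y down, z forward; pixel columns grow to the right and rows downward; lengths in m; the calibration is good to about 2 mm. A picture is of the moment at which its call begins: read the wrist's pose just before it. calibration takes no time and is no camera call; for the wrist camera it gives the pose at the moment of the call.
- env.hand_in(): hands the job in; it is judged then, once.
The state is a dict: "t": time; "joint_positions": joint angles; "joint_vel": joint speeds; "tau": joint torques, N m; "tcp_pos": TCP position; "tool_rot": TCP orientation; "force": force on the tool from outside, world axes, zero at the start; "ft_torque": the same for the moment, N m; "gripper_width": finger opening in m; "grasp_force": force on a finger pad.
Only numpy, scipy, OpenCV 4.12 (cv2) and the standard library are available. Lean on these libraries where they do the work, as an engineer would, in place of code of your own. Each camera call takes 0.05 s, during which the arm holds its last target. There are 200 camera calls.

## Working session

There is one attempt and no reset: what is moved stays moved. The work goes in short steps, Python scripts to look and compute and a tool call to move; the robot and the scene stay as the last step left them, time stands still between calls to the robot, and variables do not carry over. Pictures are saved under pics/ and viewed, at most 10 in all, crops included, and the job is handed in when it is done.

Besides the shell and the picture viewer there is one more tool, called by a JSON object that holds its "fn" and its "kwargs", one argument or row to a line. servo_tool: Moves the arm, as the interface text tells. Its arguments: {"type":"object","properties":{"commands":{"type":"string"},"squeeze":{"type":"number"}},"required":["commands"]}

```bash
mkdir -p pics && ls && cat > h.py <<'E'
import numpy as np, cv2
from bench import env
def ray(name,u,v,c=None):
    c=c or env.calibration(name); f=200/np.tan(np.radians(c["vertical_fov"])/2)
    K=np.array([[f,0,c["cx"]],[0,f,c["cy"]],[0,0,1.]])
    p=np.array([(u-c["cx"])/f,(v-c["cy"])/f]); q=p.copy()
    for _ in range(20): q=p/(1+c["k1"]*(q@q))
    return np.array([q[0],q[1],1.]),np.array(c["R"]),np.array(c["t"])
def at_z(name,u,v,z,c=None):
    d,R,t=ray(name,u,v,c); o=-R.T@t; w=R.T@d
    return o+w*(z-o[2])/w[2]
def at_d(name,u,v,dep,c=None):
    d,R,t=ray(name,u,v,c); return R.T@(d*dep[int(round(v)),int(round(u))]-t)
def grab(name,fn):
    c=env.calibration(name); im,d=env.grab_frame(name)
    cv2.imwrite(f"pics/{fn}.png",im[:,:,::-1]); np.save(f"pics/{fn}.npy",d); np.save(f"pics/{fn}_c.npy",c,allow_pickle=True); return im,d,c
E
python3 - <<'E'
from h import *
a=grab("scene","s0"); b=grab("side","d0")
for n,c in(("s",a[2]),("d",b[2])): print(n,-np.array(c["R"]).T@c["t"],np.array(c["R"])[2])
s=env.sense(); print(s["t"],s["tcp_pos"],s["tool_rot"],s["force"])
E
```

```text
pics
s [ 1.20259667 -0.79004119  1.07762463] [-0.46862641  0.53273294 -0.70468781]
d [0.48868575 0.9394968  1.11934413] [ 0.04016852 -0.65936976 -0.75074497]
0.1 [ 0.30735705 -0.62852088  0.21336225] [[ 8.98344122e-01  4.39292259e-01 -3.86802664e-04]
 [ 4.39292426e-01 -8.98343674e-01  8.98679140e-04]
 [ 4.73010632e-05 -9.77242603e-04 -9.99999521e-01]] [-0.04830656 -0.30216297 -0.26224713]
```

View pics/s0.png

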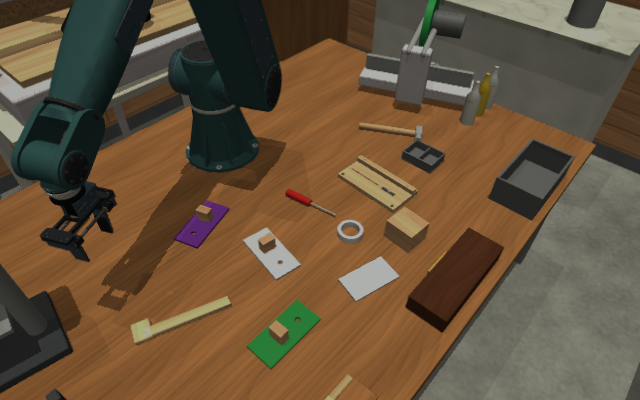

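View pics/d0.png

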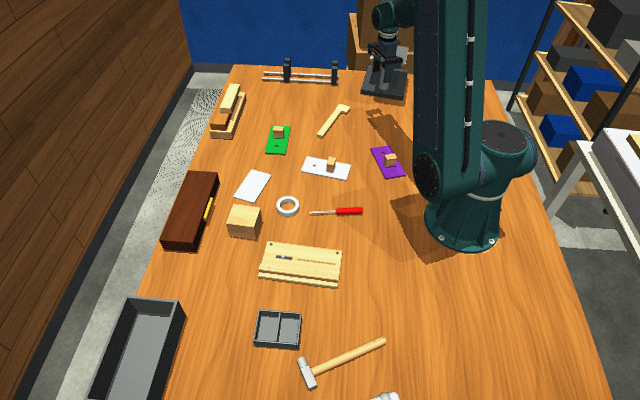

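Template candidates in the scene image are purple (202,223), green (284,333), bare aluminium with block and hole (271,252), and the blank (369,278) with neither. The bare aluminium one fits the description. The jig is at (377,184), with its slot near (389,190). I'll confirm in one enlarged crop.

```bash
python3 - <<'E'
import cv2,numpy as np
a=cv2.imread("pics/s0.png")
c1=cv2.resize(a[220:285,235:310],None,fx=5,fy=5,interpolation=cv2.INTER_CUBIC)
c2=cv2.resize(a[150:215,330:420],None,fx=4.4,fy=5,interpolation=cv2.INTER_CUBIC)
cv2.imwrite("pics/c0.png",np.hstack([c1,c2]))
from h import *
def C(n):return np.load(f"pics/{n}_c.npy",allow_pickle=True).item()
# masks of white aluminium, world coords at z=8mm
for n,name,box in(("s0","scene",(235,220,310,285)),("d0","side",(297,150,355,183))):
    im=cv2.imread(f"pics/{n}.png"); x0,y0,x1,y1=box
    hsv=cv2.cvtColor(im,cv2.COLOR_BGR2HSV)[y0:y1,x0:x1]
    m=((hsv[...,1]<50)&(hsv[...,2]>120)).astype(np.uint8)
    v,u=np.nonzero(m); c=C(n)
    P=np.array([at_z(name,a+x0,b+y0,.008,c)[:2] for a,b in zip(u,v)],np.float32)
    print(n,len(P),cv2.minAreaRect(P))
d=np.load("pics/s0.npy");c=C("s0")
for u,v in((267,236),(280,262),(271,268)):print("T",(u,v),at_d("scene",u,v,d,c))
# jig corners
d2=np.load("pics/d0.npy");c2_=C("d0")
for u,v in((280,262),(330,262),(264,280),(336,283),(284,257)):print("J",(u,v),at_d("side",u,v,d2,c2_))
for u,v in((388,190),(400,185),(350,182)):print("Js",(u,v),at_d("scene",u,v,d,c))
E
```

```text
s0 1138 ((0.5227251052856445, -0.23674048483371735), (0.09023157507181168, 0.18921047449111938), 79.47865295410156)
d0 645 ((0.5202938914299011, -0.23521843552589417), (0.09485764801502228, 0.19149892032146454), 79.3288803100586)
T (267, 236) [ 0.49961441 -0.22548647  0.05290276]
T (280, 262) [ 0.5694747  -0.24255966  0.0009389 ]
T (271, 268) [ 0.5672294  -0.27810508  0.00379122]
J (280, 262) [0.64382235 0.24123946 0.01583799]
J (330, 262) [0.47799576 0.22868197 0.01918451]
J (264, 280) [ 0.68891323  0.30402273 -0.00128503]
J (336, 283) [0.45464345 0.30681955 0.02025142]
J (284, 257) [0.6321591  0.22515295 0.02318743]
Js (388, 190) [0.6396711  0.21869482 0.02702613]
Js (400, 185) [0.65530036 0.26997986 0.02567392]
Js (350, 182) [0.5060719  0.17456959 0.01275228]
```

View pics/c0.png

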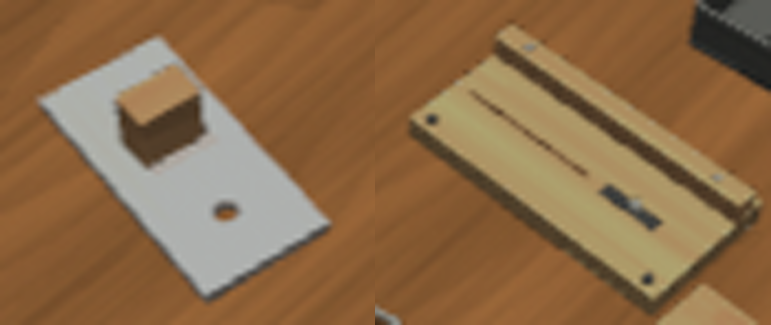

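The crop confirms it: bare aluminium plate, wooden block at (267,241), hole at (280,262). The jig has its slot at about (388,191) with the dowel in it and the fence on the +y side. Both views put the plate centre at (0.521,-0.236) with its long axis at -10.6°. Next I'll work out the move above the grip block.

```bash
cat >> h.py <<'E'
from scipy.spatial.transform import Rotation as Ro
def goal(p,yaw_ydeg,pitch=0,axis=None):
    """tool down, tool y at yaw (deg); print shift mm & rotvec deg in tool axes. pitch: world tilt deg about axis"""
    s=env.sense(); R=np.array(s["tool_rot"]); a=np.radians(yaw_ydeg); y=np.array([np.cos(a),np.sin(a),0]); z=np.array([0,0,-1.])
    G=np.c_[np.cross(y,z),y,z]
    if pitch: G=Ro.from_rotvec(np.radians(pitch)*np.array(axis)).as_matrix()@G
    print("t",s["t"],"shift",(R.T@(np.array(p)-s["tcp_pos"])*1e3).round(1),"turn",Ro.from_matrix(R.T@G).as_rotvec(degrees=True).round(1))
E
python3 - <<'E'
from h import *
goal((.502,-.232,.20),-10.6)
c=np.load("pics/s0_c.npy",allow_pickle=True).item()
for n,u,v,z in(("bedleft",338,175,.018),("bednear",393,209,.018),("slot",388,191.4,.018),("fl",358.4,155.6,.036),("fr",417,190,.036)):print(n,at_z("scene",u,v,z,c))
E
```

```text
t 0.1 shift [ 349.  -270.7   13.6] turn [ -0.1  -0.  -53.3]
bedleft [0.45327056 0.16999004 0.018     ]
bednear [0.70203519 0.16178681 0.018     ]
slot [0.63903158 0.22145604 0.018     ]
fl [0.45145265 0.29041804 0.036     ]
fr [0.71897023 0.27805646 0.036     ]
```

{"fn": "servo_tool", "kwargs": {
  "commands": "45 -35 2 0 0 -7 91; 90 -70 4 0 0 -14 91; 135 -105 6 0 0 -21 91; 180 -140 8 0 0 -28 91; 225 -175 10 0 0 -36 91; 270 -210 11 0 0 -43 91; 310 -240 12 0 0 -50 91; 349 -271 14 0 0 -53 91; 349 -271 14 0 0 -53 91; 349 -271 14 0 0 -53 91"
}}

```text
t: 1.35
tcp_pos: [0.5018, -0.2323, 0.1998]
tool_rot: [[0.19, 0.982, -0.0], [0.982, -0.19, 0.0], [-0.0, -0.0, -1.0]]
force: [0.5, 0.1, -0.3]
gripper_width: 0.091
grasp_force: 0.0
```

```bash
python3 - <<'E'
from h import *
im,d,c=grab("wrist","w1")
s=env.sense();print(s["t"],s["tcp_pos"],np.abs(s["joint_vel"]).max(),s["force"])
E
```

```text
1.4 [ 0.5016386  -0.23271329  0.19984513] 0.013224370530176511 [ 0.21429146 -0.8910853  -0.13507812]
```

View pics/w1.png

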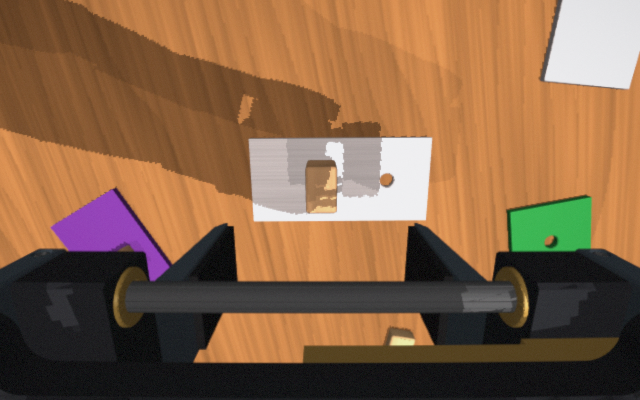

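The wrist view shows the plate's top corners at about (249,139), (432,137), (427,220) and (254,221), the hole at (387,180) and the block top around (321,190).

```bash
python3 - <<'E'
from h import *
c=np.load("pics/w1_c.npy",allow_pickle=True).item();d=np.load("pics/w1.npy")
P=np.array([at_z("wrist",u,v,.008,c) for u,v in((249,139),(432,137),(427,220),(254,221))])
print(P.round(4)); print("centre",P.mean(0),"sides",np.linalg.norm(P-np.roll(P,-1,0),axis=1))
e=P[1]+P[2]-P[0]-P[3]; print("yaw",np.degrees(np.arctan2(e[1],e[0])))
print("hole",at_z("wrist",387,180,.008,c)); 
# block top by depth
v,u=np.mgrid[155:218,295:350]; W=np.array([at_d("wrist",a,b,d,c) for a,b in zip(u.ravel(),v.ravel())])
T=W[(W[:,2]>.048)&(W[:,2]<.058)]; print(len(T),T[:,2].mean(),cv2.minAreaRect(T[:,:2].astype(np.float32)))
goal((.502,-.232,.02),-10.6)
E
```

```text
[[ 0.4362 -0.1751  0.008 ]
 [ 0.6228 -0.209   0.008 ]
 [ 0.6079 -0.2984  0.008 ]
 [ 0.4197 -0.2633  0.008 ]]
centre [ 0.52162303 -0.2364375   0.008     ] sides [0.1896673  0.09068718 0.19141262 0.08967505]
yaw -10.437069169957713
hole [ 0.57055169 -0.24524761  0.008     ]
1457 0.052921688700843135 ((0.5007979869842529, -0.23177824914455414), (0.045236505568027496, 0.0293553676456213), 79.68390655517578)
t 1.4 shift [  0.8   0.3 179.8] turn [-0.   0.  -0.4]
```

{"fn": "servo_tool", "kwargs": {
  "commands": "0 0 45 0 0 0 70; 0 0 90 0 0 0 70; 0 0 135 0 0 0 70; 0 0 165 0 0 0 70; 0 0 178 0 0 0 70; 0 0 180 0 0 0 20; 0 0 180 0 0 0 20; 0 0 180 0 0 0 20; 0 0 180 0 0 0 20; 0 0 180 0 0 0 20",
  "squeeze": 30
}}

```text
t: 2.65
tcp_pos: [0.5023, -0.2322, 0.0205]
tool_rot: [[0.189, 0.982, 0.001], [0.982, -0.189, -0.0], [-0.0, 0.001, -1.0]]
force: [-1.8, 0.2, 7.2]
gripper_width: 0.0298
grasp_force: 30.0
```

{"fn": "servo_tool", "kwargs": {
  "commands": "0 0 -10 0 0 0 20; 0 0 -40 0 0 0 20; 0 0 -80 0 0 0 20; 0 0 -110 0 0 0 20; 0 0 -110 0 0 0 20"
}}

```text
t: 3.28
tcp_pos: [0.5031, -0.2326, 0.1322]
tool_rot: [[0.19, 0.982, 0.004], [0.982, -0.19, -0.002], [-0.001, 0.004, -1.0]]
force: [-0.1, -0.0, -3.3]
gripper_width: 0.0297
grasp_force: 30.0
```

```bash
python3 - <<'E'
from h import *
goal((.50,.0,.20),-6); goal((.56,.16,.20),-2.4)
im,d,c=grab("wrist","w2")
E
```

```text
t 3.275 shift [227.7 -46.9 -68.3] turn [ 0.2  0.1 -4.9]
t 3.275 shift [396.2 -18.4 -68.3] turn [ 0.2  0.1 -8.5]
```

View pics/w2.png

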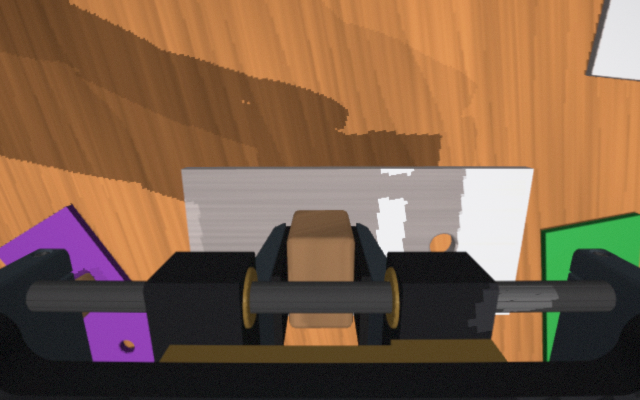

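The plate hangs level in the grip, with its +y edge along row 168 and the hole at (442,243). I'll carry it to a viewpoint just in front of the jig.

{"fn": "servo_tool", "kwargs": {
  "commands": "15 0 -25 0 0 0 20; 50 0 -50 0 0 -1 20; 95 1 -75 0 0 -2 20; 145 2 -90 0 0 -4 20; 195 3 -98 0 0 -5 20; 245 4 -98 0 0 -6 20; 290 4 -98 0 0 -7 20; 320 4 -98 0 0 -8 20; 330 4 -98 0 0 -8 20; 330 4 -98 0 0 -8 20"
}}

```text
t: 4.58
tcp_pos: [0.568, 0.0911, 0.2268]
tool_rot: [[0.051, 0.999, -0.002], [0.999, -0.051, -0.0], [-0.0, -0.002, -1.0]]
force: [0.2, -0.6, -2.8]
gripper_width: 0.0297
grasp_force: 30.0
```

```bash
python3 - <<'E'
from h import *
im,d,c=grab("wrist","w3")
s=env.sense();print(s["t"],s["tcp_pos"],np.abs(s["joint_vel"]).max())
cv2.imwrite("pics/w3b.png",cv2.resize(im[0:230,80:560,::-1],None,fx=1.6667,fy=1.6667,interpolation=cv2.INTER_CUBIC))
E
```

```text
4.625 [0.56804281 0.09053138 0.2270309 ] 0.013578613014823581
```

View pics/w3b.png

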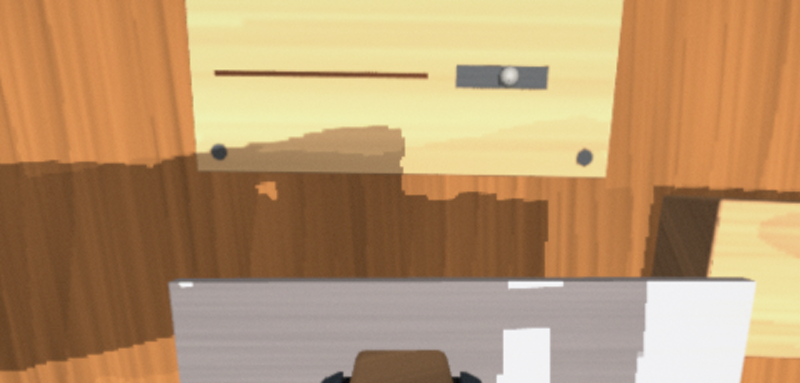

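Crop w3b shows the bed's front corners at (197,170) and (606,177), the slot spanning (456..548, 65..90) and the dowel tip at (510,75). The fence is just out of view.

```bash
python3 - <<'E'
from h import *
c=np.load("pics/w3_c.npy",allow_pickle=True).item()
f=lambda u,v,z:at_z("wrist",80+(u+.5)/1.6667-.5,(v+.5)/1.6667-.5,z,c)
A=f(197,170,.018);B=f(606,177,.018);print(A,B,np.linalg.norm(B-A))
g1=f(216,72.5,.018);g2=f(427,75.5,.018)
s1=f(456,77,.018);s2=f(548,77.5,.018)
for a,b in((A,B),(g1,g2),(s1,s2)):print("yaw",np.degrees(np.arctan2(*(b-a)[1::-1])),(a+b)/2,np.linalg.norm(b-a))
print("dowel",f(510,74.5,.026))
l1=f(188,0,.018);r1=f(622,0,.018);print("sides yaw",np.degrees(np.arctan2(*(l1-A)[1::-1]))-90,np.degrees(np.arctan2(*(r1-B)[1::-1]))-90)
yaw=np.radians(np.degrees(np.arctan2(*(B-A)[1::-1])));Rz=np.array([[np.cos(yaw),-np.sin(yaw)],[np.sin(yaw),np.cos(yaw)]])
print("origin from edge",((A+B)/2)[:2]+Rz@[0,.07],"from slot",((s1+s2)/2)[:2]-Rz@[.06,-.012])
E
```

```text
[0.44135257 0.17883877 0.018     ] [0.70066239 0.16133362 0.018     ] 0.2599000104899717
yaw -3.861989700800455 [0.57100748 0.17008619 0.018     ] 0.2599000104899717
yaw -3.840212265025567 [0.52517856 0.23084866 0.018     ] 0.1285103241575985
yaw -3.031795191790448 [0.63488724 0.22333502 0.018     ] 0.05608491881073505
dowel [0.63829897 0.22346748 0.026     ]
sides yaw -4.877933615125656 -3.154074277299131
origin from edge [0.57572222 0.23992723] from slot [0.57583173 0.23934898]
```

{"fn": "servo_tool", "kwargs": {
  "commands": "15 0 -10 0 0 0 20; 35 0 -20 0 0 0 20; 55 0 -30 0 0 0 20; 70 0 -30 0 0 0 20; 70 0 -30 0 0 0 20"
}}

```text
t: 5.25
tcp_pos: [0.572, 0.1623, 0.2578]
tool_rot: [[0.05, 0.999, -0.0], [0.999, -0.05, -0.0], [-0.0, -0.0, -1.0]]
force: [0.2, 0.2, -3.9]
gripper_width: 0.0298
grasp_force: 30.0
```

```bash
python3 - <<'E'
from h import *
im,d,c=grab("wrist","w4")
s=env.sense();print(s["t"],s["tcp_pos"])
cv2.imwrite("pics/w4b.png",cv2.resize(im[0:230,80:560,::-1],None,fx=1.6667,fy=1.6667,interpolation=cv2.INTER_CUBIC))
E
```

```text
5.3 [0.57184042 0.16160181 0.25755223]
```

View pics/w4b.png

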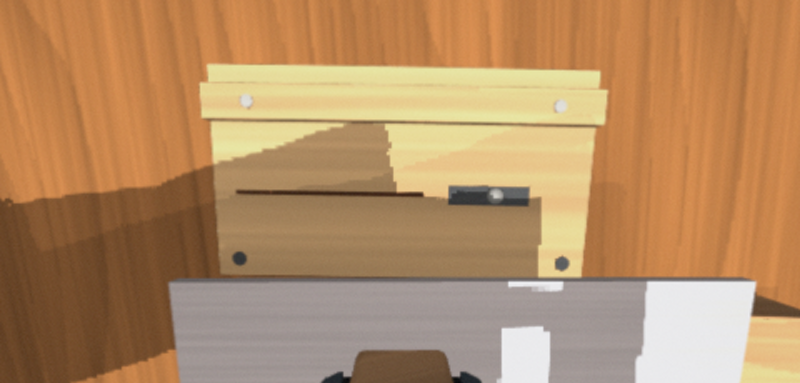

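Crop w4b shows the fence's inner top edge from (201,118) to (606,124), the dowel tip at (496,195), the slot at (448..530,186..206), and the held plate's +y top edge from (170,282) to (753,282).

```bash
python3 - <<'E'
from h import *
c=np.load("pics/w4_c.npy",allow_pickle=True).item()
f=lambda u,v,z:at_z("wrist",80+(u+.5)/1.6667-.5,(v+.5)/1.6667-.5,z,c)
s=env.sense(); t=np.array(s["tcp_pos"]);R=np.array(s["tool_rot"])
A=f(201,118,.036);B=f(606,124.5,.036);yaw=np.arctan2(*(B-A)[1::-1]);print("fence",A,B,np.linalg.norm(B-A),np.degrees(yaw))
s1=f(448,195.5,.018);s2=f(530,196,.018);print("slot",(s1+s2)/2,np.linalg.norm(s2-s1));
D=f(496,194,.026);print("dowel",D)
x=np.array([np.cos(yaw),np.sin(yaw)]);n=np.array([-x[1],x[0]]);print("dist slot->fence",(A[:2]-((s1+s2)/2)[:2])@n, "dowel->fence",(A[:2]-D[:2])@n)
print("origin from fence",((A+B)/2)[:2]-.0342*n)
zt=t[2]-.0205+.008
P=f(170,282,zt);Q=f(753,282,zt);print("plate edge",P,Q,np.linalg.norm(Q-P),"yaw",np.degrees(np.arctan2(*(Q-P)[1::-1])),"toolyaw",np.degrees(np.arctan2(R[1,1],R[0,1])))
print("in tool",(R.T@(P-t))*1e3,(R.T@(Q-t))*1e3)
E
```

```text
fence [0.44828037 0.28215919 0.036     ] [0.70805479 0.26530433 0.036     ] 0.2603206403090258 -3.712300223281428
slot [0.63490384 0.22338213 0.018     ] 0.05685883475357826
dowel [0.63847494 0.22463037 0.026     ]
dist slot->fence 0.046570507405048006 dowel->fence 0.04509366125080484
origin from fence [0.57595325 0.23960352]
plate edge [0.49867806 0.2107969  0.24505223] [0.68727551 0.20151863 0.24505223] 0.18882553678523736 yaw -2.816460231945641 toolyaw -2.874386172262021
in tool [ 45.46786659 -75.53010027  12.53053898] [ 45.65873855 113.29530903  12.42230372]
```

Jig origin is (0.576,0.2396) with yaw -3.8°, and three measurements agree. The dowel is at about jig x=63. I'll hover with the hole 14 mm beyond it and a 4 mm gap to the fence.

```bash
cat >> h.py <<'E'
O=np.array([.5759,.2396,0]);RJ=Ro.from_euler("z",-3.8,degrees=True).as_matrix()
def J(x,y,z): return O+RJ@(np.array([x,y,z])/1e3)
def tcpJ():
    s=env.sense(); R=RJ.T@np.array(s["tool_rot"])
    print("t",s["t"],"tcp jig mm",(RJ.T@(np.array(s["tcp_pos"])-O)*1e3).round(1),"F jig",(RJ.T@np.array(s["force"])).round(2),"yaw",np.degrees(np.arctan2(R[1,1],R[0,1])).round(2),"tilt",np.degrees(np.arcsin(R[2,1])).round(2),"w",round(s["gripper_width"]*1e3,1),"grip",round(s["grasp_force"],1))
E
python3 - <<'E'
from h import *
goal(J(7,-14.8,50.5),-3.8)
E
```

```text
t 5.3 shift [ 63.3   7.  207. ] turn [-0.   0.   0.9]
```

{"fn": "servo_tool", "kwargs": {
  "commands": "15 2 10 0 0 0.9 20; 35 4 40 0 0 0.9 20; 55 7 80 0 0 0.9 20; 63 7 120 0 0 0.9 20; 63 7 155 0 0 0.9 20; 63 7 180 0 0 0.9 20; 63 7 195 0 0 0.9 20; 63 7 203 0 0 0.9 20; 63 7 207 0 0 0.9 20; 63 7 207 0 0 0.9 20"
}}

```text
t: 6.55
tcp_pos: [0.5826, 0.2236, 0.0514]
tool_rot: [[0.067, 0.998, 0.0], [0.998, -0.067, 0.0], [0.0, 0.0, -1.0]]
force: [-0.8, 0.8, -4.0]
gripper_width: 0.0303
grasp_force: 30.0
```

```bash
python3 - <<'E'
from h import *
tcpJ()
E
```

```text
t 6.55 tcp jig mm [  7.8 -15.5  51.4] F jig [-0.82  0.73 -3.98] yaw -0.04 tilt 0.03 w 30.3 grip 30.0
```

{"fn": "servo_tool", "kwargs": {
  "commands": "0.7 0 0 0 0 0 20; 1.4 0 0 0 0 0 20; 2.1 0 0 0 0 0 20; 2.8 0 0 0 0 0 20; 2.8 0 0 0 0 0 20"
}}

```text
t: 7.18
tcp_pos: [0.5825, 0.2265, 0.051]
tool_rot: [[0.067, 0.998, 0.0], [0.998, -0.067, -0.0], [-0.0, 0.0, -1.0]]
force: [0.1, 0.5, -4.3]
gripper_width: 0.0298
grasp_force: 30.0
```

```bash
python3 - <<'E'
from h import *
tcpJ()
E
```

```text
t 7.175 tcp jig mm [  7.5 -12.7  51. ] F jig [ 0.05  0.5  -4.26] yaw -0.03 tilt 0.0 w 29.8 grip 30.0
```

{"fn": "servo_tool", "kwargs": {
  "commands": "0.5 0 0 0 0 0 20; 1 0 0 0 0 0 20; 1.5 0 0 0 0 0 20; 2 0 0 0 0 0 20; 2 0 0 0 0 0 20"
}}

```text
t: 7.8
tcp_pos: [0.5827, 0.2284, 0.0509]
tool_rot: [[0.067, 0.998, -0.0], [0.998, -0.067, -0.0], [-0.0, -0.0, -1.0]]
force: [0.2, -1.0, -3.5]
gripper_width: 0.0299
grasp_force: 30.0
```

```bash
python3 - <<'E'
from h import *
tcpJ()
E
```

```text
t 7.8 tcp jig mm [  7.5 -10.8  50.9] F jig [ 0.26 -1.02 -3.48] yaw -0.05 tilt -0.01 w 29.9 grip 30.0
```

{"fn": "servo_tool", "kwargs": {
  "commands": "0.5 0 0 0 0 0 20; 1 0 0 0 0 0 20; 1 0 0 0 0 0 20"
}}

```text
t: 8.18
tcp_pos: [0.5826, 0.2285, 0.051]
tool_rot: [[0.067, 0.998, -0.001], [0.998, -0.067, -0.001], [-0.001, -0.001, -1.0]]
force: [-1.5, -9.8, 0.6]
gripper_width: 0.0299
grasp_force: 30.0
```

```bash
python3 - <<'E'
from h import *
tcpJ()
E
```

```text
t 8.175 tcp jig mm [  7.4 -10.6  51. ] F jig [-0.86 -9.83  0.58] yaw -0.04 tilt -0.03 w 29.9 grip 30.0
```

Fence contact is at jig y≈-10.7, as expected. I'll back off to about a 0.6 mm gap, tilt the tail down 3.5° and lower to just above contact.

{"fn": "servo_tool", "kwargs": {
  "commands": "-0.8 0 0 0 0 0 20; -1.5 0 0 0 0 0 20; -1.5 0 0 -1.2 0 0 20; -1.5 0 0 -2.4 0 0 20; -1.5 0 1 -3.5 0 0 20; -1.5 0 3 -3.5 0 0 20; -1.5 0 5 -3.5 0 0 20; -1.5 0 6 -3.5 0 0 20; -1.5 0 6 -3.5 0 0 20"
}}

```text
t: 9.3
tcp_pos: [0.5827, 0.2279, 0.0448]
tool_rot: [[0.067, 0.996, 0.061], [0.998, -0.067, -0.004], [-0.0, 0.061, -0.998]]
force: [0.3, -0.3, -4.1]
gripper_width: 0.0297
grasp_force: 30.0
```

```bash
python3 - <<'E'
from h import *
tcpJ()
E
```

```text
t 9.3 tcp jig mm [  7.5 -11.2  44.8] F jig [ 0.32 -0.3  -4.08] yaw -0.05 tilt 3.49 w 29.7 grip 30.0
```

{"fn": "servo_tool", "kwargs": {
  "commands": "0 0 0.5 0 0 0 20; 0 0 1 0 0 0 20; 0 0 1.3 0 0 0 20; 0 0 1.3 0 0 0 20"
}}

```text
t: 9.8
tcp_pos: [0.5827, 0.2279, 0.0436]
tool_rot: [[0.067, 0.996, 0.061], [0.998, -0.067, -0.004], [0.0, 0.061, -0.998]]
force: [-0.7, 0.3, -3.4]
gripper_width: 0.0301
grasp_force: 30.0
```

```bash
python3 - <<'E'
from h import *
tcpJ()
E
```

```text
t 9.8 tcp jig mm [  7.6 -11.2  43.6] F jig [-0.68  0.23 -3.38] yaw -0.04 tilt 3.5 w 30.1 grip 30.0
```

{"fn": "servo_tool", "kwargs": {
  "commands": "0 0 0.4 0 0 0 20; 0 0 0.8 0 0 0 20; 0 0 0.8 0 0 0 20"
}}

```text
t: 10.18
tcp_pos: [0.5828, 0.2279, 0.043]
tool_rot: [[0.067, 0.996, 0.061], [0.998, -0.067, -0.004], [-0.0, 0.061, -0.998]]
force: [-2.3, -0.7, 1.4]
gripper_width: 0.0301
grasp_force: 30.0
```

```bash
python3 - <<'E'
from h import *
tcpJ()
E
```

```text
t 10.175 tcp jig mm [  7.7 -11.2  43. ] F jig [-2.25 -0.89  1.42] yaw -0.04 tilt 3.5 w 30.1 grip 30.0
```

Contact is about 5 N. I'll release to 38 mm so the plate rests on tail and dowel, then straighten the tool.

{"fn": "servo_tool", "kwargs": {
  "commands": "0 0 0 0 0 0 32; 0 0 0 0 0 0 34; 0 0 0 0 0 0 38; 0 0 0 0 0 0 38; 0 0 0 1.2 0 0 38; 0 0 0 2.4 0 0 38; 0 0 0 3.5 0 0 38; 0 0 0 3.5 0 0 38"
}}

```text
t: 11.18
tcp_pos: [0.5831, 0.2278, 0.0428]
tool_rot: [[0.067, 0.998, -0.0], [0.998, -0.067, 0.0], [0.0, -0.0, -1.0]]
force: [0.5, 0.1, -0.3]
gripper_width: 0.0378
grasp_force: 0.0
```

```bash
python3 - <<'E'
from h import *
tcpJ()
im,d,c=grab("wrist","w5")
c2=env.calibration("side");im2,d2=env.grab_frame("side");np.save("pics/d5.npy",d2)
a=cv2.resize(im[100:360,150:550,::-1],(640,416))
cv2.imwrite("pics/w5b.png",a)
E
```

```text
t 11.175 tcp jig mm [  8.  -11.3  42.8] F jig [ 0.49  0.16 -0.32] yaw -0.06 tilt -0.02 w 37.8 grip 0.0
```

View pics/w5b.png

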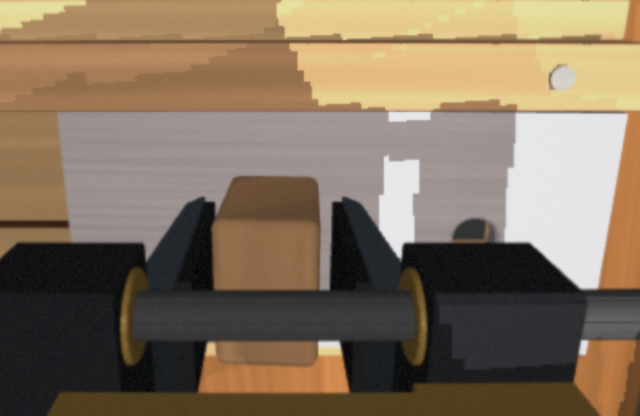

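The plate is free, lying along the fence (edge on row 111 of the crop), with the hole partly visible at (473,232). Now I'll nudge it toward the tail.

{"fn": "servo_tool", "kwargs": {
  "commands": "0 -1 0 0 0 0 38; 0 -2 0 0 0 0 38; 0 -3 0 0 0 0 38; 0 -4 0 0 0 0 38; 0 -5 0 0 0 0 38; 0 -6 0 0 0 0 38; 0 -7 0 0 0 0 38; 0 -8 0 0 0 0 38; 0 -9 0 0 0 0 38; 0 -10 0 0 0 0 38"
}}

```text
t: 12.52
tcp_pos: [0.5727, 0.2286, 0.0428]
tool_rot: [[0.067, 0.998, 0.0], [0.998, -0.067, -0.0], [-0.0, 0.0, -1.0]]
force: [0.8, -0.6, -0.2]
gripper_width: 0.038
grasp_force: 0.6
```

```bash
cat >> h.py <<'E'
def plate():
    """fit plate top plane from wrist depth, jig frame; edge line at the fence"""
    c=env.calibration("wrist"); im,d=env.grab_frame("wrist"); cv2.imwrite("pics/last.png",im[:,:,::-1])
    W=[]
    for v in range(172,225,3):
        for u in list(range(150,270,6))+list(range(375,560,6)):
            if d[v,u]>0: W.append(RJ.T@(at_d("wrist",u,v,d,c)-O)*1e3)
    W=np.array(W); m=(W[:,2]>22)&(W[:,2]<40)&(W[:,1]<31); W=W[m]
    A=np.c_[W[:,:2],np.ones(len(W))]
    k=np.ones(len(W),bool)
    for _ in range(5):
        q=np.linalg.lstsq(A[k],W[k,2],rcond=None)[0]; r=np.abs(A@q-W[:,2]); k=r<max(1,2*np.median(r))
    print("plate tilt x deg",np.degrees(q[0]).round(2),"y",np.degrees(q[1]).round(2),"z at x=60:",(q@[60,5,1]).round(1),"z at x=-40:",(q@[-40,5,1]).round(1),"n",k.sum())
E
python3 - <<'E'
from h import *
tcpJ();plate()
E
```

```text
t 12.525 tcp jig mm [ -2.4 -11.2  42.8] F jig [ 0.81 -0.51 -0.25] yaw -0.04 tilt 0.0 w 38.0 grip 0.6
plate tilt x deg 3.35 y 0.02 z at x=60: 33.9 z at x=-40: 28.0 n 597
```

{"fn": "servo_tool", "kwargs": {
  "commands": "0 -0.6 0 0 0 0 38; 0 -1.2 0 0 0 0 38; 0 -1.8 0 0 0 0 38; 0 -2.4 0 0 0 0 38; 0 -3 0 0 0 0 38; 0 -3.6 0 0 0 0 38; 0 -4.2 0 0 0 0 38; 0 -4.8 0 0 0 0 38"
}}

```text
t: 13.58
tcp_pos: [0.5679, 0.2289, 0.0428]
tool_rot: [[0.067, 0.998, -0.0], [0.998, -0.067, -0.0], [-0.0, -0.0, -1.0]]
force: [0.9, -0.8, -1.1]
gripper_width: 0.0383
grasp_force: 0.4
```

```bash
python3 - <<'E'
from h import *
tcpJ();plate()
E
```

```text
t 13.575 tcp jig mm [ -7.2 -11.2  42.8] F jig [ 0.95 -0.69 -1.07] yaw -0.04 tilt -0.0 w 38.3 grip 0.4
plate tilt x deg 2.78 y -0.03 z at x=60: 32.8 z at x=-40: 28.0 n 589
```

The tilt is falling, so the hole is riding down the nose. Continuing in finer steps.

{"fn": "servo_tool", "kwargs": {
  "commands": "0 -0.5 0 0 0 0 38; 0 -1 0 0 0 0 38; 0 -1.5 0 0 0 0 38; 0 -2 0 0 0 0 38; 0 -2.5 0 0 0 0 38"
}}

```text
t: 14.25
tcp_pos: [0.5656, 0.229, 0.0428]
tool_rot: [[0.067, 0.998, 0.0], [0.998, -0.067, 0.0], [0.0, 0.0, -1.0]]
force: [1.2, 0.3, 0.1]
gripper_width: 0.038
grasp_force: 0.7
```

```bash
python3 - <<'E'
from h import *
tcpJ();plate()
E
```

```text
t 14.25 tcp jig mm [ -9.6 -11.2  42.8] F jig [1.15 0.36 0.12] yaw -0.04 tilt 0.01 w 38.0 grip 0.7
plate tilt x deg 0.01 y -0.56 z at x=60: 26.3 z at x=-40: 26.2 n 598
```

It dropped: the plate's x tilt is now 0 and its top is at 26.3 mm. I'll back the finger off the block and re-check the small y tilt.

{"fn": "servo_tool", "kwargs": {
  "commands": "0 1.5 0 0 0 0 38; 0 3 0 0 0 0 38; 0 3.8 0 0 0 0 38; 0 3.8 0 0 0 0 38"
}}

```text
t: 14.8
tcp_pos: [0.5693, 0.2288, 0.0428]
tool_rot: [[0.067, 0.998, -0.0], [0.998, -0.067, 0.0], [0.0, -0.0, -1.0]]
force: [-0.5, -0.6, -0.1]
gripper_width: 0.038
grasp_force: 0.0
```

```bash
python3 - <<'E'
from h import *
tcpJ();plate()
im=cv2.imread("pics/last.png")
cv2.imwrite("pics/w6b.png",cv2.resize(im[100:360,150:550],(640,416)))
E
```

```text
t 14.8 tcp jig mm [ -5.8 -11.2  42.8] F jig [-0.44 -0.61 -0.07] yaw -0.05 tilt -0.01 w 38.0 grip 0.0
plate tilt x deg -0.02 y -0.1 z at x=60: 26.2 z at x=-40: 26.3 n 580
```

View pics/w6b.png

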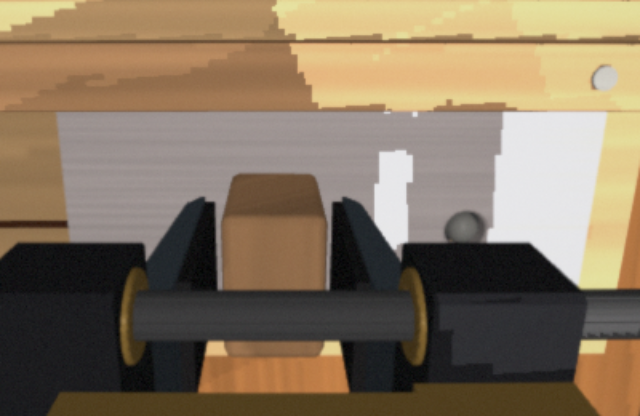

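The plate is flat, the dowel fills the hole at (465,228), and the long edge lies along the fence. I'll open wider and lift away.

{"fn": "servo_tool", "kwargs": {
  "commands": "0 0 0 0 0 0 60; 0 0 0 0 0 0 60; 0 0 0 0 0 0 60; 0 0 -10 0 0 0 60; 0 0 -30 0 0 0 60; 0 0 -65 0 0 0 60; 0 0 -105 0 0 0 60; 0 0 -140 0 0 0 60; 0 0 -150 0 0 0 60; 0 0 -150 0 0 0 60"
}}

```text
t: 16.1
tcp_pos: [0.5694, 0.2289, 0.1937]
tool_rot: [[0.067, 0.998, 0.001], [0.998, -0.067, 0.0], [0.001, 0.001, -1.0]]
force: [0.5, 0.6, -0.5]
gripper_width: 0.0602
grasp_force: 0.0
```

```bash
python3 - <<'E'
from h import *
tcpJ()
im,d,c=grab("wrist","w7")
E
```

```text
t 16.1 tcp jig mm [ -5.7 -11.1 193.7] F jig [ 0.48  0.61 -0.49] yaw -0.04 tilt 0.07 w 60.2 grip 0.0
```

View pics/w7.png

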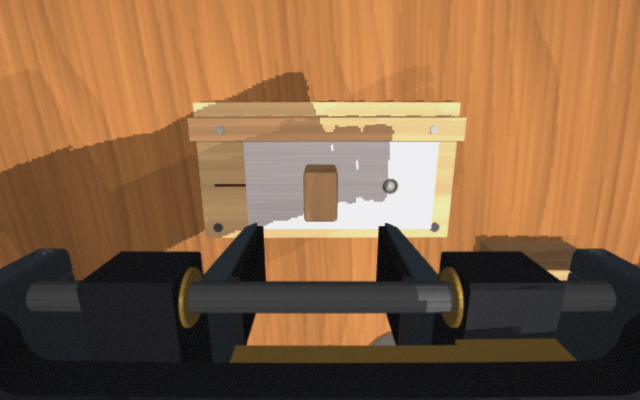

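The plate sits flat against the fence with the dowel in its hole at (390,186), and the gripper is clear. Handing in.

```bash
python3 -c "
from bench import env
print(env.hand_in())"
```

```text
the job is handed in; nothing more can be done
None
```

The template plate is flat on the jig bed, over the dowel and along the fence, and let go; handed in at about 16 s, with the highest force I read being about 10 N.

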